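# Tighten the compression nut of a coolant manifold

## Robot

A 6-joint arm with a two-finger parallel gripper is mounted at the origin on the work surface. World frame = base frame: x ahead of the robot, y to its left, z up, the work surface at z = 0. Lengths are in m, angles in rad, forces in N, time in s.
With the tool pointing down it reaches from about 0.375 to 0.975 m from the base axis. Payload 3.8 kg.
Tool frame: the origin (TCP) lies midway between the tips of the shut fingers; the grasp point (between the pads) lies 19 mm behind it; z points along the fingers, y is the line along which they close (so a half turn about z gives the same grasp; the last joint's range is limited). The gripper opens to 85 mm and grips with 20 to 120 N. Pads are 22 mm wide; open, the fingers measure 114 mm over their backs; the gripper's body (76 mm by 85 mm) begins 54 mm behind the grasp point. The pads swing forward as they close: fully open they stand 13 mm farther back than shut.
Start: joints at [1.197, 0.264, 1.604, -0, 1.274, -0.037], TCP at [0.223, 0.637, 0.231] pointing down, gripper open.
Joint ranges: [-2.63, 2.63], [-0.94, 2.18], [0.31, 2.57], [-1.31, 4.45], [0, 2.66], [-2.55, 2.55]. Speed limits (rad/s): [2.57, 2.57, 3.14, 3.14, 3.14, 3.14].

## Interface

Orientations are given as a rotation vector (axis times angle).
In Python, from workcell import bot gives the robot as it stands.
- The arm moves only by the shell command python3 -m inch 'ROWS'. ROWS is JSON, a list of rows, each a list of 5 numbers: the shift along the tool's x, y, z in units of 250 mm (1.0 is 250 mm), then the turn about the tool's z in units of pi rad (1.0 is pi rad), then the closure, from -1 (fully open) to 1 (shut), so that 0 is half open. A call has 1 to 10 rows; each row is the pose to reach, as a shift and turn from the pose commanded when the call began, along the tool's axes at that moment, turning the shorter way round; what a row does not reach only later rows make up. A row lasts 1/8 s, in which the tool goes at most 62.5 mm and 10.7 degrees, less where a joint would pass 70% of its speed; a pose out of reach is approached as far as the arm can. A call with a number of a shift or a turn outside -1 to 1 is refused whole. A call with a gripper value outside its range is refused whole. The fingers move at their own pace and stop on an object; the grip force is fixed at half the most. Time passes only in rows, so rows that repeat a pose let the fingers close. It gives the time, the measured TCP pose, the force, the opening and the grip force at its end, in the units of the state.
- bot.observe(): the state, without advancing time (a new reading comes with each control period).
- bot.get_image(name): name is "scene" or "top" or "wrist"; returns the picture (400x640x3 uint8, blue, green, red); there is no depth.
- bot.calibration(name): a dict with "vertical_fov" (degrees; the focal length in pixels is half the picture's height over the tangent of half this angle, whatever the lens; pixels are square), "cx", "cy" (the principal point, pixels), "k1" (the pictures are not rectified: a ray, as slopes to the right and down, at radius r is drawn at 1 + k1 r^2 times it, then the intrinsics apply), "rvec" (rotation vector, rad) and "tvec" (3), from world to camera coordinates, as OpenCV has them. Camera axes: x right, y down, z forward; pixel columns grow to the right and rows downward; lengths in m; the calibration is good to about 2 mm. A picture is of the moment at which its call begins: read the wrist's pose just before it. calibration takes no time and is no camera call; for the wrist camera it gives the pose at the moment of the call.
- bot.close_job(): hands the job in; it is judged then, once.
The state is a dict: "t": time; "joint_pos": joint angles; "qvel": joint speeds; "joint_torque": joint torques, N m; "tcp_pos": TCP position; "orientation": TCP orientation; "force": force on the tool from outside, world axes, zero at the start; "ft_torque": the same for the moment, N m; "gripper_width": finger opening in m; "grip_force": force on a finger pad.
Only numpy, scipy, OpenCV 4.12 (cv2) and the standard library are available. Lean on these libraries where they do the work, as an engineer would, in place of code of your own. Each camera call takes 0.05 s, during which the arm holds its last target. There are 200 camera calls.

## Task

The compression nut on the coolant manifold is still loose: turn it clockwise with the fingers, gently, until it is just finger-tight and no further. Then take the larger open-ended wrench from the rack and with it turn the nut one more quarter turn, and lay the wrench back flat across the rack's two rails. Leave the smaller wrench, the canister and the loose plug where they are.

Things in the scene. Friction and masses are not known exactly. Their poses are not given: they have to be found in the camera images.
- nut: Brass hexagonal nut on the upright fitting amid the manifold: 36 mm across flats, 20 mm tall. Origin: centre of its underside, 65 mm above the table; z up, x normal to a flat. Hexagon 65 to 85 mm above the table, round collar (30 mm dia.) to 88 mm, copper tube stub (22 mm dia.) to 108 mm; the fitting below is 24 mm thick down to 36 mm. Tightens clockwise from above (yaw decreases), height constant.
- pull_up (a joint): Angle by which the nut has been turned past finger-tight, in rad, 0 until then, 1.57 at a quarter turn. It turns against 0.5 N m, stays where it is left and does not spring back (but for the 0.06 rad of wind_up).
- manifold: Fixed aluminium block, 80 x 150 mm, 30 mm tall, with the fitting in the middle of its top and two low round steel plugs (26 mm diameter, top at 40 mm above the table) 52 mm either side of it along its y. Origin: centre of its underside; z up.
- wrench: The larger open-ended steel wrench, flat, 10 mm thick, 214 mm long, about 0.25 kg. Origin: underside, jaw centre, on the nut's axis when fully home (throat 22 mm behind). Jaw opens to +x, 37.4 mm wide, flared mouth, prong tips 24 mm ahead of the origin, head 60 mm wide; straight handle 22 mm wide along -x from 36 to 190 mm behind; best grip (balance) 95 mm behind. Underside 35 mm above the table.
- small_wrench: A smaller wrench of the same make (jaw 22 mm, 188 mm long, handle 16 mm wide), lying beside the larger one on the rack, to be left alone. Origin at its jaw centre on the underside, jaw along +x.
- rack: Fixed grey plastic rack: base 130 x 230 mm, 6 mm thick; two rails along its y at x = -45 and +45 mm, 12 mm wide, tops 35 mm above the table, end stops 14 mm high at y = -111 and +111 mm. Origin: centre of its underside. The wrenches lie across the rails at y = -50 and +50 mm, jaws to +x, origins at about x = 95 mm.
- canister: Upright aluminium canister, 54 mm diameter, 68 mm tall with its terminals, a bystander. Origin: centre of its underside.
- spare_plug: Loose steel plug, 22 mm diameter, 18 mm tall, a bystander. Origin: centre of its underside.
- wind_up (a joint): Springy twist of the fitting under the torque on the nut, in rad: 8 N m per rad, so about 0.06 rad at most; little more than the reading noise. The nut starts 0.5 to 1.2 rad short of finger-tight, which its pose does not tell. It runs with a drag of 0.06 N m, then meets a stop (finger-tight) that gives way at 0.5 N m: fingers gripping the flats with 15 to 20 N reach it without forcing it.
Mind the look-alikes: they are no part of the job. Leave any orange look-alike of the wrench alone.

How it is judged:
By the outcome, as a careful person would: the job done as asked, in the order asked, and still so for the second after the job is handed in, with the robot touching nothing.
It also fails if it takes over 72 s, if anything falls off the work surface, if the arm or the gripper's body presses on something with over 40 N, if the wrist force passes 120 N, or if a joint passes its speed limit or range.

## Working session

There is one attempt and no reset: what is moved stays moved. The work goes in short steps, Python scripts to look and compute and a shell command to move; the robot and the scene stay as the last step left them, time stands still between calls to the robot, and variables do not carry over. Pictures are saved under pics/ and viewed, at most 10 in all, crops included, and the job is handed in when it is done.

```bash
mkdir -p pics; ls
cat > h.py <<'E'
import numpy as np, cv2
from workcell import bot
def cal(n):
    c=bot.calibration(n); f=200/np.tan(np.radians(c["vertical_fov"])/2)
    R=cv2.Rodrigues(np.array(c["rvec"],float))[0]; return f,c["cx"],c["cy"],c["k1"],R,np.array(c["tvec"],float).ravel()
def ray(C,uv):
    f,cx,cy,k,R,t=C; d=np.array([(uv[0]-cx)/f,(uv[1]-cy)/f]); s=d.copy()
    for _ in range(20): s=d/(1+k*(s@s))
    return -R.T@t, R.T@np.array([s[0],s[1],1])
def onz(C,uv,z):
    o,d=ray(C,uv); return o+d*(z-o[2])/d[2]
def proj(C,p):
    f,cx,cy,k,R,t=C; q=R@np.array(p,float)+t; s=q[:2]/q[2]; s=s*(1+k*(s@s)); return s*f+[cx,cy]
E
python3 - <<'E'
from h import *
s=bot.observe(); print({k:np.round(v,3) for k,v in s.items()})
for n in("top","scene"):
    C=cal(n); im=bot.get_image(n); cv2.imwrite(f"pics/{n}0.png",im); print(n,C[:4],-C[4].T@C[5])
E
```

```text
pics
{'t': np.float64(0.0), 'joint_pos': array([ 1.197,  0.265,  1.605,  0.   ,  1.274, -0.037]), 'qvel': array([-0.   , -0.001, -0.002,  0.003,  0.001,  0.001]), 'joint_torque': array([-1.0000e-03, -5.1510e+01, -3.6732e+01, -0.0000e+00,  1.3000e-02,
        0.0000e+00]), 'tcp_pos': array([0.223, 0.636, 0.23 ]), 'orientation': array([-5.260e-01, -3.097e+00,  3.000e-03]), 'force': array([0.242, 0.024, 0.284]), 'ft_torque': array([-0.015,  0.014, -0.006]), 'grip_force': np.float64(0.0), 'gripper_width': np.float64(0.085)}
top (np.float64(452.40315459775053), 318.2466383904604, 202.10235843645918, -0.11691418490250466) [ 0.40508037 -0.07097542  1.31505967]
scene (np.float64(367.6874173240411), 317.67561362986015, 199.83489306954596, 0.009588765958258676) [0.82749674 0.4135022  0.72677093]
```

View pics/top0.png

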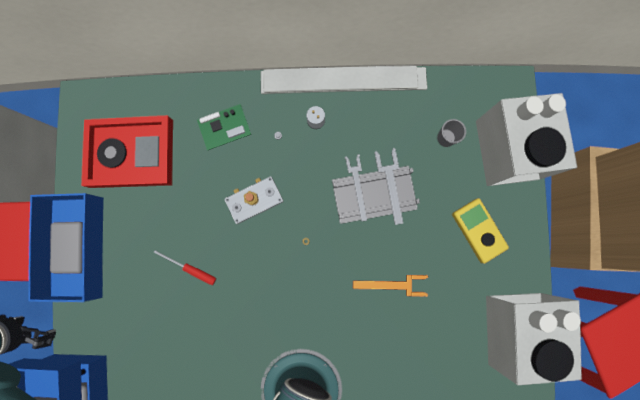

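View pics/scene0.png

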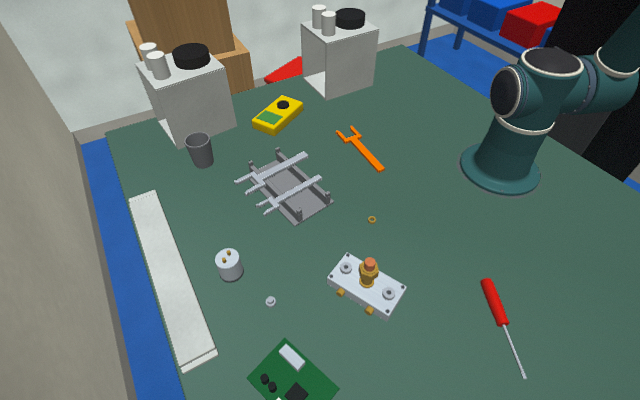

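The top view shows the nut at about (251,198) on the manifold. The rack is at (375,194), with the small wrench at column 357 and the larger one at column 392, jaws up at about (387,158). The orange look-alike is at (390,285), the canister at (316,117) and the plug at (278,135). The scene view agrees. Next I'll zoom in for measurement.

Run:
```python
from h import *
a=cv2.imread("pics/top0.png")[135:235,215:425]; b=cv2.imread("pics/scene0.png")[140:320,225:415]
A=cv2.resize(a,None,fx=3.8,fy=3.8,interpolation=cv2.INTER_CUBIC)
cv2.imwrite("pics/zt.png",A)
im=cv2.imread("pics/top0.png"); C=cal("top")
hsv=cv2.cvtColor(im,cv2.COLOR_BGR2HSV)
# brass/copper
m=cv2.inRange(hsv,(5,90,60),(30,255,255)); n,l,s,c=cv2.connectedComponentsWithStats(m)
for i in range(1,n):
    if s[i,4]>15 and 200<c[i][0]<320: print("brass",s[i],c[i],onz(C,c[i],.085))
g=cv2.inRange(hsv,(0,0,60),(180,60,255)) 
n,l,s,c=cv2.connectedComponentsWithStats(g)
for i in range(1,n):
    if s[i,4]>150 and 200<c[i][0]<430 and 90<c[i][1]<240: print("grey",s[i],c[i]); p=cv2.findContours((l==i).astype(np.uint8),0,2)[0][0]; print(cv2.minAreaRect(p)); print([onz(C,q,.03).round(3).tolist() for q in cv2.boxPoints(cv2.minAreaRect(p))])
```

```text
brass [244 191  14  14 139] [250.5971223  197.79856115] [0.54399339 0.12244968 0.085     ]
brass [303 238   6   7  18] [305.61111111 241.        ] [ 0.42193221 -0.02582304  0.085     ]
grey [     0      0    640    400 177422] [308.32120594 178.26163046]
((319.5, 199.5), (399.0, 639.0), 90.0)
[[1.245, 0.989, 0.03], [1.176, -1.144, 0.03], [-0.089, -1.01, 0.03], [-0.043, 0.922, 0.03]]
```

View pics/zt.png

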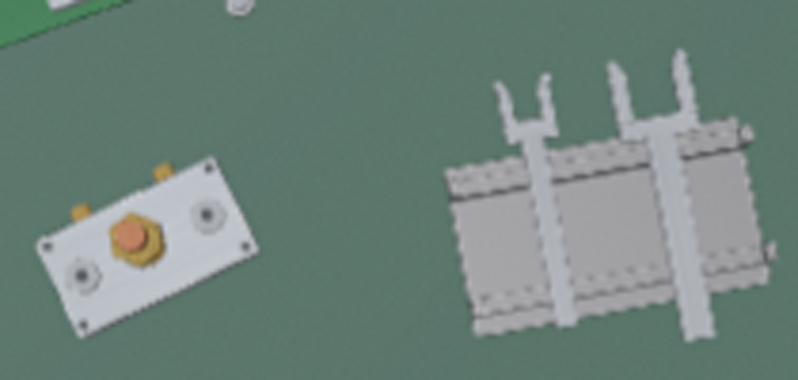

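The crop shows the manifold corners at zoom px (38,243), (210,158), (258,250) and (83,337). The large wrench's prong tips are at (612,65) and (680,52), and its handle end is at (686,340) and (714,335).

```bash
cat >> h.py <<'E'
def tool():
    s=bot.observe(); return np.array(s["tcp_pos"]),cv2.Rodrigues(np.array(s["orientation"],float))[0]
E
python3 - <<'E'
from h import *
C=cal("top"); z=lambda u,v:(u/3.8+215-.4,v/3.8+135-.4)
P=lambda u,v,h:onz(C,z(u,v),h)[:2]
M=np.array([P(*q,.03) for q in((38,243),(210,158),(258,250),(83,337))])
print("man",M.mean(0),np.linalg.norm(np.roll(M,-1,0)-M,axis=1),"y-axis yaw",np.arctan2(*(M[0]-M[1])[::-1]))
W=np.array([P(*q,.045) for q in((612,65),(680,52),(686,340),(714,335))]);print(W)
t=W[:2].mean(0);e=W[2:].mean(0);d=t-e;L=np.linalg.norm(d);u=d/L
print("wrench L",L,"yaw",np.arctan2(u[1],u[0]),"origin",t-.024*u,"grip",t-.119*u)
for uv in [(131,230)]: print("stub",P(*uv,.108))
p,R=tool(); print(p,R.round(3))
Cw=cal("wrist"); print("wristcam in tool",R.T@(-Cw[4].T@Cw[5]-p), (R.T@Cw[4].T).round(2),Cw[:4])
E
```

```text
man [0.54492053 0.12334485] [0.14528029 0.07928206 0.14700806 0.07955949] y-axis yaw 2.004701332907664
[[ 0.67111295 -0.23061416]
 [ 0.6798157  -0.28245809]
 [ 0.46283707 -0.27723624]
 [ 0.46592944 -0.29824717]]
wrench L 0.21337527903379466 yaw 0.14677383351351414 origin [ 0.65172238 -0.26004606] grip [ 0.55774381 -0.27393957]
stub [0.54876116 0.12288324]
[0.22281956 0.63644661 0.23006052] [[-0.944  0.33  -0.001]
 [ 0.33   0.944 -0.002]
 [ 0.    -0.002 -1.   ]]
wristcam in tool [ 6.48882962e-02 -1.66103529e-05 -1.42443958e-01] [[ 0.   -0.97 -0.26]
 [ 1.    0.   -0.  ]
 [ 0.   -0.26  0.97]] (np.float64(331.5213716869524), 324.90496852392687, 197.7822020188262, -0.023903935917001788)
```

```bash
python3 -m inch '[[-0.948,-0.756,0,0,-1],[-0.948,-0.756,0,0,-1],[-0.948,-0.756,0,0,-1],[-0.948,-0.756,0,0,-1],[-0.948,-0.756,0,0,-1],[-0.948,-0.756,0,0,-1]]'; python3 -m inch '[[-0.948,-0.756,0,0,-1],[-0.948,-0.756,0,0,-1],[-0.948,-0.756,0,0,-1],[-0.948,-0.756,0,0,-1],[-0.948,-0.756,0,0,-1],[-0.948,-0.756,0.1,0,-1],[-0.948,-0.756,0.1,0,-1]]'
python3 - <<'E'
from h import *
print(bot.observe()["joint_pos"]);C=cal("wrist");im=bot.get_image("wrist"); cv2.imwrite("pics/w0.png",im);p,R=tool();print(p,R.round(3)); print(proj(C,(.546,.123,.085)))
import pickle;pickle.dump(C,open("c0.pkl","wb"))
E
```

```text
t: 0.85
tcp_pos: [0.3857, 0.3773, 0.2309]
orientation: [0.534, 3.096, -0.002]
force: [-0.1, 0.4, 0.1]
gripper_width: 0.0855
grip_force: 0.0
t: 1.72
tcp_pos: [0.5438, 0.1238, 0.2036]
orientation: [-0.527, -3.092, 0.002]
force: [0.0, -0.1, 0.3]
gripper_width: 0.0854
grip_force: 0.0
[ 1.78699878e-01  6.60926041e-02  1.88481341e+00  7.19107519e-04
  1.19622184e+00 -1.05496675e+00]
[0.54440154 0.1243357  0.2049304 ] [[-0.944  0.33  -0.003]
 [ 0.33   0.944 -0.   ]
 [ 0.003 -0.001 -1.   ]]
[325.4196248  195.20363006]
```

View pics/w0.png

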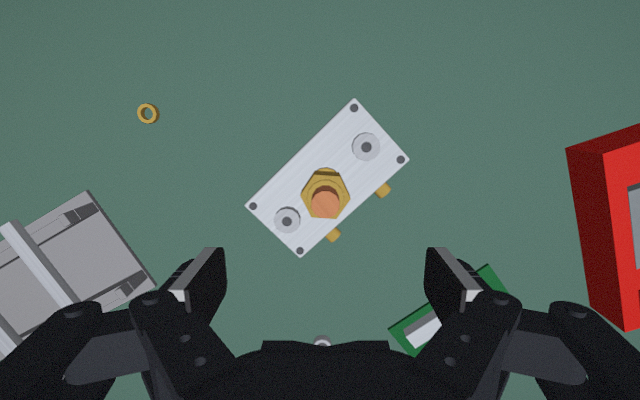

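The nut sits at about (325,193) with a vertex or flat near vertical, and the stub top is at (326,204). I'll zoom in to get the hexagon corners.

Run:
```python
from h import *
im=cv2.imread("pics/w0.png")[155:235,280:370]
cv2.imwrite("pics/w0z.png",cv2.resize(im,None,fx=7,fy=7,interpolation=cv2.INTER_CUBIC))
```

```text
(no output)
```

View pics/w0z.png

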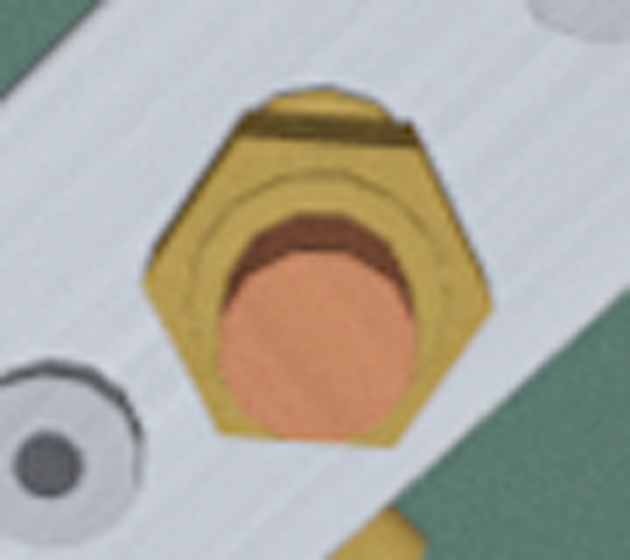

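The top-face corners are at zoom px (145,282), (240,135), (415,145), (493,303), (397,447) and (220,433).

```bash
cat > nut.py <<'E'
from h import *
def hexfit(C,pts,z=.085):
    H=np.array([onz(C,q,z)[:2] for q in pts]); c=H.mean(0); d=H-c
    a=np.arctan2(d[:,1],d[:,0]); corner=np.angle(np.mean(np.exp(6j*a)))/6
    return c,np.linalg.norm(d,axis=1),corner+np.pi/6  # centre, radii(20.8mm), normal-to-flat yaw mod 60deg
E
python3 - <<'E'
from nut import *; import pickle
C=pickle.load(open("c0.pkl","rb"))
q=[((u+.5)/7-.5+280,(v+.5)/7-.5+155) for u,v in((145,282),(240,135),(415,145),(493,303),(397,447),(220,433))]
c,r,y=hexfit(C,q);print(c,r,y,[np.degrees(y+k*np.pi/3) for k in range(-3,3)])
print("stub",onz(C,((317+.5)/7+279.5,(343+.5)/7+154.5),.108))
p,R=tool();print("tool y yaw",np.degrees(np.arctan2(R[1,1],R[0,1])), "tcp",p,"d in tool",R.T@(np.r_[c,0]-np.r_[p[:2],0])*4)
E
```

```text
[0.54681779 0.12239066] [0.02018307 0.02063653 0.02065335 0.02038081 0.0210544  0.02072524] 0.6473636555827131 [np.float64(-142.90879472494993), np.float64(-82.9087947249499), np.float64(-22.9087947249499), np.float64(37.09120527505009), np.float64(97.09120527505009), np.float64(157.0912052750501)]
stub [0.54643661 0.12243393 0.108     ]
tool y yaw 70.72937532412926 tcp [0.54440154 0.1243357  0.2049304 ] d in tool [-1.16911075e-02 -4.15450963e-03 -3.21080142e-05]
```

```bash
python3 -m inch '[[-0.0085,-0.0065,0,-0.1465,-1],[-0.0085,-0.0065,0,-0.1465,-1],[-0.0085,-0.0065,0,-0.1465,-1],[-0.0085,-0.0065,0.2,-0.1465,-1],[-0.0085,-0.0065,0.4,-0.1465,-1],[-0.0085,-0.0065,0.55,-0.1465,-1],[-0.0085,-0.0065,0.596,-0.1465,-0.5],[-0.0085,-0.0065,0.596,-0.1465,0],[-0.0085,-0.0065,0.596,-0.1465,0.1],[-0.0085,-0.0065,0.596,-0.1465,0.1]]'
python3 -m inch '[[0,0,0,0,0.1],[0,0,0,0,0.14],[0,0,0,0,0.14]]'; python3 -m inch '[[0,0,0,0,0.18],[0,0,0,0,0.18]]'
python3 - <<'E'
from h import *
p,R=tool();print(p,np.degrees(np.arctan2(R[1,1],R[0,1])));s=bot.observe();print(s["gripper_width"],s["grip_force"],s["force"],s["ft_torque"],s["joint_pos"])
E
```

```text
t: 3.02
tcp_pos: [0.5486, 0.1218, 0.0593]
orientation: [-0.194, 3.132, 0.001]
force: [-0.5, -1.1, -0.7]
gripper_width: 0.0379
grip_force: 0.0
t: 3.4
tcp_pos: [0.5476, 0.1219, 0.0579]
orientation: [-0.193, 3.134, 0.001]
force: [-0.3, 3.3, 3.0]
gripper_width: 0.0369
grip_force: 1.6
t: 3.65
tcp_pos: [0.5476, 0.1221, 0.058]
orientation: [-0.193, 3.134, 0.002]
force: [-0.8, 4.3, 5.7]
gripper_width: 0.0359
grip_force: 27.2
[0.54759729 0.12213873 0.05802492] 97.05863463138867
0.03585710369484844 27.198968500597402 [-0.78215972  4.32923895  5.74193951] [ 0.84528729  0.13040781 -0.01407739] [ 1.74487076e-01  2.19799739e-01  2.00541923e+00  1.15975990e-03
  9.14987888e-01 -1.52021159e+00]
```

```bash
cat > ck.py <<'E'
import sys; from h import *
s=bot.observe(); p,R=tool(); m=s["ft_torque"][2]; f=s["force"]
print(f'yaw {np.arctan2(R[1,1],R[0,1]):.3f} mz {m:.3f} f {np.round(f,1)} grip {s["grip_force"]:.0f} w {s["gripper_width"]*1e3:.1f} p {p.round(4)} t {s["t"]:.1f}')
sys.exit(abs(m)>float(sys.argv[1]) if len(sys.argv)>1 else 0)
E
python3 -m inch '[[0,0,0,0,0.168],[0,0,0,0,0.168]]' >/dev/null; python3 ck.py
python3 -m inch '[[0,0,0,0.02,0.168],[0,0,0,0.04,0.168]]' >/dev/null; python3 ck.py 0.2 && python3 -m inch '[[0,0,0,0.02,0.168],[0,0,0,0.04,0.168]]' >/dev/null; python3 ck.py 0.2 && python3 -m inch '[[0,0,0,0.02,0.168],[0,0,0,0.04,0.168]]' >/dev/null; python3 ck.py
```

```text
yaw 1.694 mz -0.021 f [-0.5  5.2  5.1] grip 24 w 35.7 p [0.5476 0.1222 0.058 ] t 3.9
yaw 1.567 mz 0.098 f [-0.1  4.9  5.4] grip 24 w 35.8 p [0.5476 0.1221 0.058 ] t 4.2
yaw 1.567 mz 0.098 f [-0.1  4.9  5.4] grip 24 w 35.8 p [0.5476 0.1221 0.058 ] t 4.2
yaw 1.567 mz 0.098 f [-0.1  4.9  5.4] grip 24 w 35.8 p [0.5476 0.1221 0.058 ] t 4.2False
False
```

```bash
sed -i 's/sys.exit(abs/sys.exit(int(abs/; s/ else 0)/ else 0))/' ck.py
python3 -m inch '[[0,0,0,0.02,0.168],[0,0,0,0.04,0.168]]' >/dev/null; python3 ck.py 0.22 && python3 -m inch '[[0,0,0,0.02,0.168],[0,0,0,0.04,0.168]]' >/dev/null && python3 ck.py 0.22 && 
python3 -m inch '[[0,0,0,0.01,0.168],[0,0,0,0.01,0.168]]' >/dev/null && python3 ck.py 0.22 && python3 -m inch '[[0,0,0,0.01,0.168],[0,0,0,0.01,0.168]]' >/dev/null && python3 ck.py 0.22 && python3 -m inch '[[0,0,0,0.01,0.168],[0,0,0,0.01,0.168]]' >/dev/null && python3 ck.py 0.22 && python3 -m inch '[[0,0,0,0.01,0.168],[0,0,0,0.01,0.168]]' >/dev/null && python3 ck.py 0.22 && python3 -m inch '[[0,0,0,0.01,0.168],[0,0,0,0.01,0.168]]' >/dev/null && python3 ck.py 0.22 && python3 -m inch '[[0,0,0,0.01,0.168],[0,0,0,0.01,0.168]]' >/dev/null && python3 ck.py 0.22 && python3 -m inch '[[0,0,0,0.01,0.168],[0,0,0,0.01,0.168]]' >/dev/null && python3 ck.py 0.22 && python3 -m inch '[[0,0,0,0.01,0.168],[0,0,0,0.01,0.168]]' >/dev/null && python3 ck.py 0.22
```

```text
yaw 1.441 mz 0.051 f [-0.6  3.3  5.1] grip 24 w 35.9 p [0.5476 0.122  0.058 ] t 4.4
yaw 1.315 mz 0.028 f [-0.9  4.6  6.4] grip 24 w 35.9 p [0.5475 0.1219 0.058 ] t 4.7
yaw 1.286 mz 0.051 f [-0.7  3.4  5.2] grip 24 w 35.9 p [0.5475 0.1218 0.058 ] t 4.9
yaw 1.254 mz 0.040 f [-1.7  4.5  5.6] grip 24 w 35.4 p [0.5475 0.1218 0.058 ] t 5.2
yaw 1.223 mz -0.002 f [-1.2  4.5  6. ] grip 24 w 35.6 p [0.5475 0.1218 0.058 ] t 5.4
yaw 1.192 mz -0.030 f [-1.   4.3  6.9] grip 24 w 35.7 p [0.5475 0.1218 0.058 ] t 5.7
yaw 1.160 mz 0.067 f [-2.   4.2  5.4] grip 24 w 36.0 p [0.5475 0.1218 0.058 ] t 5.9
yaw 1.129 mz 0.060 f [-1.8  3.4  5.6] grip 24 w 35.4 p [0.5475 0.1217 0.058 ] t 6.2
yaw 1.097 mz 0.120 f [-1.   3.4  6.3] grip 24 w 35.8 p [0.5475 0.1217 0.058 ] t 6.4
yaw 1.066 mz 0.010 f [-1.9  3.1  6.1] grip 24 w 35.4 p [0.5474 0.1217 0.058 ] t 6.7
```

```bash
python3 -m inch '[[0,0,0,0.01,0.168],[0,0,0,0.01,0.168]]' >/dev/null && python3 ck.py 0.22 && python3 -m inch '[[0,0,0,0.01,0.168],[0,0,0,0.01,0.168]]' >/dev/null && python3 ck.py 0.22 && python3 -m inch '[[0,0,0,0.01,0.168],[0,0,0,0.01,0.168]]' >/dev/null && python3 ck.py 0.22 && python3 -m inch '[[0,0,0,0.01,0.168],[0,0,0,0.01,0.168]]' >/dev/null && python3 ck.py 0.22 && python3 -m inch '[[0,0,0,0.01,0.168],[0,0,0,0.01,0.168]]' >/dev/null && python3 ck.py 0.22 && python3 -m inch '[[0,0,0,0.01,0.168],[0,0,0,0.01,0.168]]' >/dev/null && python3 ck.py 0.22 && python3 -m inch '[[0,0,0,0.01,0.168],[0,0,0,0.01,0.168]]' >/dev/null && python3 ck.py 0.22 && python3 -m inch '[[0,0,0,0.01,0.168],[0,0,0,0.01,0.168]]' >/dev/null && python3 ck.py 0.22 && python3 -m inch '[[0,0,0,0.01,0.168],[0,0,0,0.01,0.168]]' >/dev/null && python3 ck.py 0.22 && python3 -m inch '[[0,0,0,0.01,0.168],[0,0,0,0.01,0.168]]' >/dev/null && python3 ck.py 0.22 && python3 -m inch '[[0,0,0,0.01,0.168],[0,0,0,0.01,0.168]]' >/dev/null && python3 ck.py 0.22
```

```text
yaw 1.035 mz 0.033 f [-1.9  3.4  5.7] grip 24 w 35.5 p [0.5475 0.1217 0.058 ] t 6.9
yaw 1.003 mz 0.036 f [-0.5  3.8  5.6] grip 24 w 35.4 p [0.5474 0.1216 0.058 ] t 7.2
yaw 0.972 mz -0.021 f [-0.8  3.   6.6] grip 24 w 35.5 p [0.5474 0.1216 0.058 ] t 7.4
yaw 0.940 mz 0.030 f [-0.8  3.5  6.6] grip 24 w 35.9 p [0.5474 0.1216 0.058 ] t 7.7
yaw 0.909 mz 0.147 f [-1.1  3.5  7.2] grip 24 w 35.7 p [0.5474 0.1216 0.058 ] t 7.9
yaw 0.878 mz 0.314 f [-1.1  2.6  6.5] grip 24 w 35.5 p [0.5474 0.1216 0.058 ] t 8.2
```

```bash
python3 -m inch '[[0,0,0,0,0.168]]' >/dev/null ; python3 ck.py; python3 -m inch '[[0,0,0,0,0.168]]' >/dev/null ; python3 ck.py
```

```text
yaw 0.879 mz 0.318 f [-0.3  3.5  6.6] grip 24 w 35.9 p [0.5473 0.1216 0.058 ] t 8.3
yaw 0.879 mz 0.358 f [-2.3  3.7  6.8] grip 24 w 35.7 p [0.5473 0.1216 0.058 ] t 8.4
```

```bash
python3 -m inch '[[0,0,0,0,0],[0,0,0,0,-0.5],[0,0,0,0,-1],[0,0,-0.1,0,-1],[0,0,-0.3,0,-1],[0,0,-0.5,0,-1],[0,0,-0.596,0,-1],[0,0,-0.596,0,-1]]'
python3 - <<'E'
from h import *
C=cal("wrist");im=bot.get_image("wrist"); cv2.imwrite("pics/w1.png",im);p,R=tool();print(p,R.round(3)); u=proj(C,(.5466,.1224,.085)).round().astype(int);print(u)
import pickle;pickle.dump(C,open("c1.pkl","wb"))
cv2.imwrite("pics/w1z.png",cv2.resize(im[u[1]-40:u[1]+40,u[0]-45:u[0]+45],None,fx=7,fy=7,interpolation=cv2.INTER_CUBIC))
E
```

```text
t: 9.4
tcp_pos: [0.5487, 0.1216, 0.2088]
orientation: [1.066, 2.95, 0.004]
force: [0.4, 1.3, -0.5]
gripper_width: 0.0855
grip_force: 0.0
[0.54730621 0.1213285  0.20656837] [[-0.769  0.639  0.001]
 [ 0.639  0.769  0.   ]
 [-0.001  0.001 -1.   ]]
[323 187]
```

View pics/w1z.png

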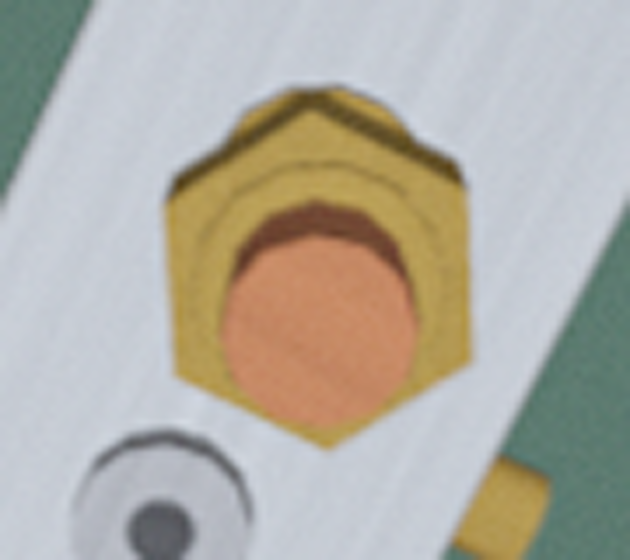

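```bash
cat >> h.py <<'E'
def go(x,y,z,yaw):
    """units to get TCP there, tool y at yaw"""
    p,R=tool(); d=R.T@(np.array([x,y,z])-p)*4; a=np.arctan2(R[1,1],R[0,1])-yaw; a=(a+np.pi)%(2*np.pi)-np.pi
    return d.round(4), round(a/np.pi,4)
E
python3 - <<'E'
from nut import *; import pickle
C=pickle.load(open("c1.pkl","rb"))
q=[((u+.5)/7-.5+278,(v+.5)/7-.5+147) for u,v in((166,197),(315,108),(467,185),(472,360),(326,449),(177,375))]
c,r,y=hexfit(C,q);print(c,r,y,np.degrees(y)%60)
print("stub",onz(C,((319+.5)/7+277.5,(333+.5)/7+146.5),.108))
print(go(.5577,-.2739,.205,np.pi/2+.147),bot.observe()["joint_pos"])
E
```

```text
[0.54630321 0.12254624] [0.02061477 0.02049053 0.02055606 0.0204411  0.02076616 0.02060993] 0.9175695419924275 52.57286216591805
stub [0.5465005 0.1222014 0.108    ]
(array([-1.0425, -1.1892,  0.0063]), np.float64(-0.2675)) [ 1.73849438e-01  6.47882187e-02  1.88057410e+00 -2.18581489e-04
  1.19489726e+00 -7.03420904e-01]
```

```bash
python3 -m inch '[[-0.521,-0.595,0,0,-1],[-0.521,-0.595,0,0,-1],[-0.521,-0.595,0,0,-1],[-0.521,-0.595,0,0,-1]]' >/dev/null;  python3 -m inch '[[-0.521,-0.595,0,-0.267,-1],[-0.521,-0.595,0,-0.267,-1],[-0.521,-0.595,0,-0.267,-1],[-0.521,-0.595,0,-0.267,-1],[-0.521,-0.595,0,-0.267,-1],[-0.521,-0.595,0,-0.267,-1],[-0.521,-0.595,0,-0.267,-1]]'
python3 - <<'E'
from h import *
print(bot.observe()["joint_pos"]);C=cal("wrist");im=bot.get_image("wrist"); cv2.imwrite("pics/w2.png",im);p,R=tool();print(p,np.arctan2(R[1,1],R[0,1]))
import pickle;pickle.dump(C,open("c2.pkl","wb"))
E
```

```text
t: 10.82
tcp_pos: [0.5568, -0.2728, 0.2049]
orientation: [0.227, -3.132, -0.002]
force: [1.2, -0.2, -0.1]
gripper_width: 0.0849
grip_force: 0.0
[-4.95739822e-01  1.80069063e-01  1.75473461e+00  1.53048641e-04
  1.20902231e+00 -2.21104941e+00]
[ 0.55699545 -0.27286096  0.20536014] 1.7157109549396117
```

View pics/w2.png

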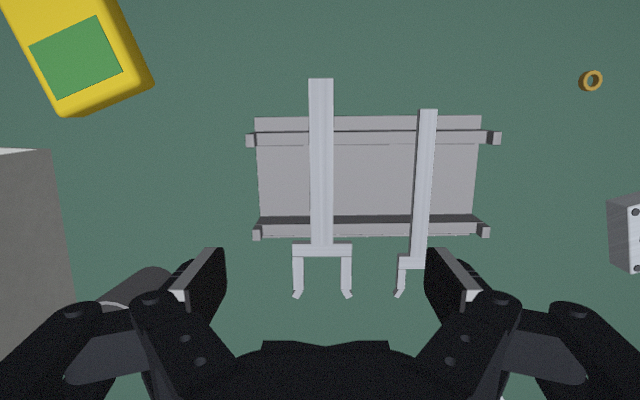

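The larger wrench's handle end is at px (309..333,79), its shoulder at (312..333,244), its head back corners at (292,245) and (352,243), and its prong tips at about (296,297) and (348,297).

Run:
```python
from h import *; import pickle
C=pickle.load(open("c2.pkl","rb")); g=cv2.cvtColor(cv2.imread("pics/w2.png"),cv2.COLOR_BGR2GRAY).astype(float)
E=[]
for r in (90,100,110,150,165,180,195,205):
    d=np.abs(np.diff(cv2.GaussianBlur(g[r-2:r+3],(3,3),0).mean(0))); l=301+np.argmax(d[301:321]); h=324+np.argmax(d[324:344])
    a,b=onz(C,(l+.5,r),.045),onz(C,(h+.5,r),.045); E.append((a+b)/2); print(r,l,h,round(np.linalg.norm(a-b)*1e3,1))
E=np.array(E)[:,:2]; c=E.mean(0); u=np.linalg.svd(E-c)[2][0]; u*=np.sign(u[0]); print("yaw",np.arctan2(u[1],u[0]))
P=lambda q:onz(C,q,.045)[:2]
for n,q,o in(("end",(321,78.5),.19),("back",(322,244),-.0+.036),("tips",(322,298),-.024)):
    p=c+u*((P(q)-c)@u); print(n,"origin",p+o*u)
```

```text
90 307 332 21.8
100 308 332 21.1
110 308 333 22.1
150 308 332 21.8
165 309 332 21.2
180 309 332 21.4
195 310 332 20.7
205 310 332 20.9
yaw 0.15135753861998516
end origin [ 0.65530843 -0.2614406 ]
back origin [ 0.65488872 -0.26150462]
tips origin [ 0.65469872 -0.2615336 ]
```

```bash
python3 -c "
from h import *
print(go(.5609,-.2757,.0225,np.pi/2+.150))"
```

```text
(array([-0.0147, -0.0142,  0.7314]), np.float64(-0.0016))
```

```bash
python3 -m inch '[[-0.0147,-0.0142,0.1,-0.0016,-0.5],[-0.0147,-0.0142,0.3,-0.0016,-0.3],[-0.0147,-0.0142,0.5,-0.0016,-0.2],[-0.0147,-0.0142,0.65,-0.0016,-0.2],[-0.0147,-0.0142,0.731,-0.0016,-0.2],[-0.0147,-0.0142,0.731,-0.0016,-0.2],[-0.0147,-0.0142,0.731,-0.0016,0.4],[-0.0147,-0.0142,0.731,-0.0016,1],[-0.0147,-0.0142,0.731,-0.0016,1],[-0.0147,-0.0142,0.731,-0.0016,1]]'; python3 -m inch '[[0,0,0,0,1],[0,0,0,0,1]]' >/dev/null; python3 ck.py
```

```text
t: 12.12
tcp_pos: [0.5632, -0.2776, 0.0261]
orientation: [-0.236, 3.129, -0.003]
force: [0.4, 1.0, 6.1]
gripper_width: 0.0204
grip_force: 59.8
yaw 1.721 mz 0.003 f [0.2 1.4 6.7] grip 60 w 20.6 p [ 0.5632 -0.2776  0.0261] t 12.4
```

```bash
python3 -m inch '[[0,0,-0.05,0,1],[0,0,-0.2,0,1],[0,0,-0.4,0,1],[0,0,-0.6,0,1],[0,0,-0.7,0,1],[0,0,-0.7,0,1]]'
python3 ck.py
python3 - <<'E'
from h import *
import pickle
p,R=tool(); C=cal("wrist"); im=bot.get_image("wrist"); cv2.imwrite("pics/w3.png",im)
pickle.dump((C,p,R),open("c3.pkl","wb"))
z=p[2]+.019
print("expected end",proj(C,p+R@[.095,0,-.019]),"grip",proj(C,p+R@[0.02,0,-.019]))
E
```

```text
t: 13.12
tcp_pos: [0.5627, -0.2778, 0.2019]
orientation: [-0.236, 3.128, -0.005]
force: [0.3, -0.6, -2.9]
gripper_width: 0.0208
grip_force: 59.3
yaw 1.721 mz 0.035 f [ 0.3 -0.6 -2.9] grip 59 w 20.8 p [ 0.5627 -0.2778  0.2019] t 13.1
expected end [325.73357406  17.79886381] grip [325.56556808 226.9467998 ]
```

View pics/w3.png

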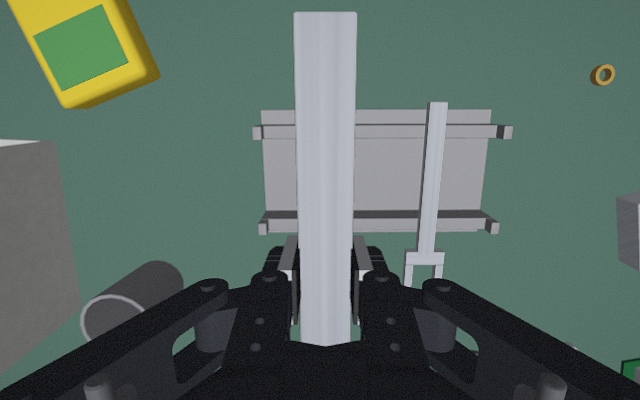

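The wrench is held straight, with its handle centred at column 325 and its end at row 13. That puts the jaw origin about 93 mm ahead of the TCP.

```bash
python3 -c "
from h import *
w=.3939;u=np.array([np.cos(w),np.sin(w)])
a=np.array([.5464,.1224])-.155*u
print(go(*a,.2,np.pi/2+w))"
```

```text
(array([ 0.4216,  1.4392, -0.005 ]), np.float64(-0.0775))
```

```bash
python3 -m inch '[[0.211,0.72,0,0,1],[0.211,0.72,0,0,1],[0.211,0.72,0,0,1],[0.211,0.72,0,0,1],[0.211,0.72,0,0,1]]' >/dev/null;  python3 -m inch '[[0.211,0.719,0,-0.0775,1],[0.211,0.719,0,-0.0775,1],[0.211,0.719,0,-0.0775,1],[0.211,0.719,0,-0.0775,1],[0.211,0.719,0,-0.0775,1],[0.211,0.719,0,-0.0775,1],[0.211,0.719,0,-0.0775,1]]' ; python3 ck.py;python3 -c "
from h import *
w=.3939;u=np.array([np.cos(w),np.sin(w)])
a=np.array([.5464,.1224])-.155*u
print(go(*a,.061,np.pi/2+w),bot.observe()['joint_pos'])"
```

```text
t: 14.68
tcp_pos: [0.4038, 0.0618, 0.1984]
orientation: [0.611, -3.081, 0.0]
force: [-0.6, -0.4, -2.5]
gripper_width: 0.0205
grip_force: 60.5
yaw 1.962 mz 0.008 f [-0.6 -0.4 -2.5] grip 61 w 20.5 p [0.4038 0.0618 0.1984] t 14.7
(array([-1.000e-04,  5.100e-03,  5.497e-01]), np.float64(-0.0008)) [ 9.09800356e-02 -2.37879150e-01  2.17336134e+00 -2.49369847e-04
  1.20640872e+00 -1.87095953e+00]
```

```bash
python3 -m inch '[[0,0.005,0.1,0,1],[0,0.005,0.3,0,1],[0,0.005,0.45,0,1],[0,0.005,0.549,0,1],[0,0.005,0.549,0,1],[0,0.005,0.549,0,1]]'; python3 ck.py
python3 - <<'E'
from h import *
w=.3939;u=np.array([np.cos(w),np.sin(w)]); p,R=tool()
r=np.array([.5464,.1224])-p[:2]; print("along",r@u,"lat",r@[-u[1],u[0]],"tool z tilt",R[:,2])
cv2.imwrite("pics/t4.png",bot.get_image("top")); im=bot.get_image("scene"); cv2.imwrite("pics/s4.png",im)
cv2.imwrite("pics/s4z.png",np.vstack([cv2.resize(im[220:330,300:460],(800,300*800//(160*300//110))),cv2.resize(cv2.imread("pics/t4.png")[175:250,210:318],(800,300))])[:600]); print(cv2.imread("pics/s4z.png").shape)
E
```

```text
t: 15.42
tcp_pos: [0.4039, 0.0638, 0.0623]
orientation: [-0.613, 3.08, -0.0]
force: [-0.4, -0.4, -3.1]
gripper_width: 0.0207
grip_force: 60.5
yaw 1.964 mz 0.019 f [-0.4 -0.4 -3.1] grip 60 w 20.7 p [0.4039 0.0638 0.0623] t 15.4
along 0.1541179655176168 lat -0.0006030231188001445 tool z tilt [ 1.50255234e-03  9.97312364e-05 -9.99998866e-01]
(600, 800, 3)
```

```bash
sed -i 's/int(abs(m)>float(sys.argv\[1\])/int(abs(m)>float(sys.argv[1]) or np.hypot(f[0],f[1])>8/' ck.py
python3 -m inch '[[-0.06,-0.0015,0,0,1],[-0.1,-0.0015,0,0,1],[-0.1,-0.0015,0,0,1]]' >/dev/null; python3 ck.py .5 && python3 -m inch '[[-0.02,0,0,0,1],[-0.04,0,0,0,1]]' >/dev/null && python3 ck.py .5 && python3 -m inch '[[-0.02,0,0,0,1],[-0.04,0,0,0,1]]' >/dev/null && python3 ck.py .5 && python3 -m inch '[[-0.02,0,0,0,1],[-0.03,0,0,0,1]]' >/dev/null && python3 ck.py .5 && python3 -m inch '[[-0.015,0,0,0,1],[-0.03,0,0,0,1],[-0.03,0,0,0,1]]' >/dev/null && python3 ck.py .5
```

```text
yaw 1.965 mz -0.005 f [-0.2 -0.2 -2.9] grip 61 w 20.4 p [0.4276 0.0739 0.062 ] t 15.9
yaw 1.965 mz 0.063 f [-0.1 -0.6 -3. ] grip 61 w 20.7 p [0.435  0.0774 0.0611] t 16.1
yaw 1.964 mz -0.533 f [-3.3 -6.1 -1.1] grip 61 w 20.2 p [0.4429 0.0802 0.0606] t 16.4
```

```bash
python3 -m inch '[[0.004,-0.004,0,0,1],[0.004,-0.004,0,0,1]]' >/dev/null; python3 ck.py .5
```

```text
yaw 1.964 mz -0.332 f [-0.5 -3.1 -2.2] grip 61 w 20.3 p [0.4436 0.0795 0.0611] t 16.6
```

```bash
python3 -m inch '[[0,-0.004,0,0,1],[0,-0.004,0,0,1]]' >/dev/null; python3 ck.py .5; python3 -m inch '[[-0.01,0,0,0,1],[-0.02,0,0,0,1]]' >/dev/null && python3 ck.py .5
```

```text
yaw 1.965 mz -0.123 f [-1.9 -1.5 -4. ] grip 61 w 20.6 p [0.4439 0.0789 0.0612] t 16.9
yaw 1.965 mz -0.270 f [-10.1  -6.6  -0.4] grip 61 w 20.8 p [0.4455 0.0799 0.0601] t 17.1
```

Run:
```python
from h import *
T=bot.get_image("top");S=bot.get_image("scene");C=cal("top");D=cal("scene");ims=[]
for im,K in((T,C),(S,D)):
    u=proj(K,(.535,.115,.08)).round().astype(int); print(u)
    ims.append(cv2.resize(im[u[1]-30:u[1]+30,u[0]-20:u[0]+20],None,fx=10,fy=10,interpolation=cv2.INTER_CUBIC))
cv2.imwrite("pics/j1.png",np.hstack(ims)); cv2.imwrite("pics/t5.png",T);cv2.imwrite("pics/s5.png",S)
```

```text
[254 201]
[371 264]
```

View pics/j1.png

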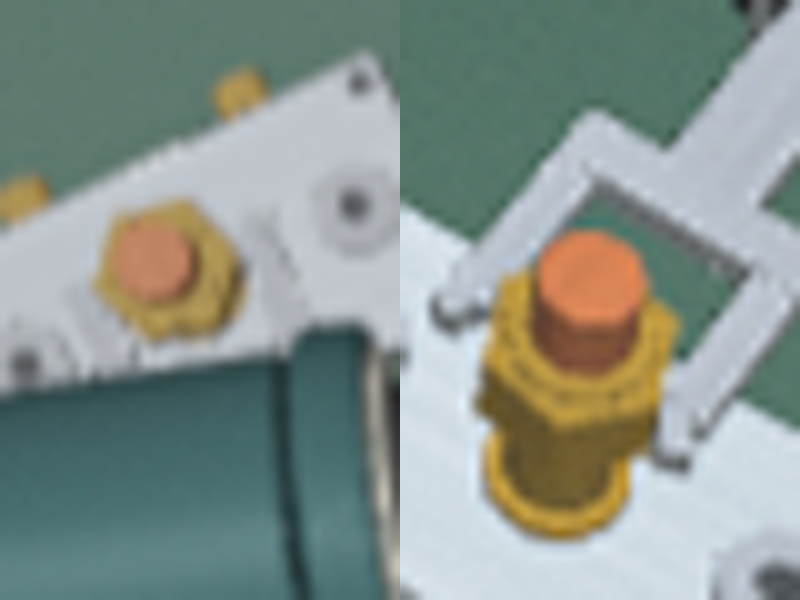

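The scene crop shows the jaw around the front half of the nut, with prong tips at crop (450,305) and (680,450) and the nut top-face vertices at about (680,325), (570,425) and (490,365). I'll compare that with the projected hexagon and jaw.

Run:
```python
from h import *
D=cal("scene");T=cal("top"); n=np.array([.5464,.1224])
for y in (.9176,):
  for z in(.085,):
    for k in range(6):
        a=y+np.pi/6+k*np.pi/3; P=np.r_[n+.0208*np.array([np.cos(a),np.sin(a)]),z]
        print(k,"scene",((proj(D,P)+.5-[351,234])*10+[400,0]).round(),"top",((proj(T,P)+.5-[234,171])*10).round())
p,R=tool(); w=np.arctan2(R[1,1],R[0,1])-np.pi/2;u=np.array([np.cos(w),np.sin(w)]);v=np.array([-u[1],u[0]]); o=p[:2]+.093*u; print("w",w,o)
for nm,q in(("tipL",o+.024*u+.0225*v),("tipR",o+.024*u-.0225*v),("throatL",o-.022*u+.0187*v),("throatR",o-.022*u-.0187*v),("backL",o-.036*u+.03*v)):
    P=np.r_[q,p[2]+.019]; print(nm,((proj(D,P)+.5-[351,234])*10+[400,0]).round(),"top",((proj(T,P)+.5-[234,171])*10).round())
print("stub",((proj(D,[*n,.108])+.5-[351,234])*10+[400,0]).round(),((proj(T,[*n,.108])+.5-[234,171])*10).round())
```

```text
0 scene [628. 423.] top [ 96. 257.]
1 scene [682. 351.] top [126. 325.]
2 scene [633. 269.] top [201. 333.]
3 scene [531. 258.] top [246. 272.]
4 scene [475. 327.] top [216. 203.]
5 scene [522. 411.] top [141. 196.]
w 0.39429966747147827 [0.53116257 0.1156047 ]
tipL [650. 439.] top [ 91. 275.]
tipR [460. 320.] top [240. 209.]
throatL [752. 272.] top [169. 421.]
throatR [597. 179.] top [293. 366.]
backL [834. 254.] top [152. 484.]
stub [590. 277.] [158. 255.]
```

Run:
```python
from nut import *
D=cal("scene");T=cal("top")
for nm,C,o,off,pts in(("top",T,(234,171),0,((190,200),(243,265),(225,325),(145,335),(95,275),(110,210))),("scene",D,(351,234),400,((680,325),(660,400),(570,425),(490,365),(505,270)))):
    for c0 in (np.array([.5464,.1224]),):
        H=np.array([onz(C,((x-off+.5)/10-.5+o[0],(y+.5)/10-.5+o[1]),.085)[:2] for x,y in pts])-c0
        a=np.degrees(np.arctan2(H[:,1],H[:,0])); print(nm,(a%60).round(),(np.linalg.norm(H,axis=1)*1e3).round(1), np.degrees(np.angle(np.mean(np.exp(6j*np.radians(a))))/6)%60, "pred",np.degrees(.9176+np.pi/6)%60)
```

```text
top [42. 27. 41. 39. 37. 47.] [18.4 20.  22.8 20.8 21.1 22.6] 39.2880892480143 pred 22.574607281204337
scene [38. 47. 50. 49. 40.] [21.1 20.6 20.  19.1 20.9] 44.89702873498072 pred 22.574607281204337
```

```bash
python3 -m inch '[[0.06,0,0,0,1],[0.12,0,0,0,1],[0.18,0,0,0,1],[0.18,0,-0.2,0,1],[0.18,0,-0.4,0,1],[0.18,0,-0.56,0,1],[0.18,0,-0.56,0,1]]' >/dev/null; python3 ck.py
python3 - <<'E'
from h import *
w=.72;y=np.pi/2+w; tx=np.array([-np.sin(y),np.cos(y)])*-1; 
p,R=tool(); 
u=np.array([np.cos(w),np.sin(w)]);v=np.array([-u[1],u[0]])
t=np.array([.5464,.1224])-.03*(-u)-.11*v; print(t,go(*t,.2,y))
E
```

```text
yaw 1.965 mz 0.054 f [ 0.5  0.7 -3.1] grip 61 w 20.7 p [0.4099 0.0637 0.2054] t 18.1
[0.64148649 0.05948291] (array([-0.8488, -0.371 ,  0.0305]), np.float64(-0.1038))
```

```bash
python3 -m inch '[[-0.849,-0.371,0,-0.104,1],[-0.849,-0.371,0,-0.104,1],[-0.849,-0.371,0,-0.104,1],[-0.849,-0.371,0,-0.104,1],[-0.849,-0.371,0,-0.104,1],[-0.849,-0.371,0,-0.104,1],[-0.849,-0.371,0,-0.104,1]]' >/dev/null; python3 ck.py
python3 - <<'E'
from h import *
import pickle
C=cal("wrist");im=bot.get_image("wrist"); cv2.imwrite("pics/w6.png",im);u=proj(C,(.5464,.1224,.085)).round().astype(int);print(u); u=np.clip(u,[45,40],[594,359]); print(u)
pickle.dump((C,u),open("c6.pkl","wb"))
cv2.imwrite("pics/w6z.png",cv2.resize(im[u[1]-40:u[1]+40,u[0]-45:u[0]+45],None,fx=7,fy=7,interpolation=cv2.INTER_CUBIC))
hsv=cv2.cvtColor(im,cv2.COLOR_BGR2HSV)[u[1]-40:u[1]+40,u[0]-45:u[0]+45]; m=cv2.inRange(hsv,(5,90,60),(30,255,255)); print(cv2.countNonZero(m),cv2.boundingRect(m))
E
```

```text
yaw 2.292 mz -0.053 f [ 0.3 -0.1 -3.1] grip 61 w 20.3 p [0.637  0.0594 0.2003] t 19.0
[462 161]
[462 161]
2439 (6, 13, 65, 67)
```

```bash
cat >> nut.py <<'E'
def auto(im,C,n0=(.5464,.1224)):
    u=proj(C,(*n0,.085)).round().astype(int); x0,y0=u-[45,40]
    k=cv2.resize(im[y0:y0+80,x0:x0+90],None,fx=4,fy=4,interpolation=cv2.INTER_CUBIC)
    h=cv2.cvtColor(k,cv2.COLOR_BGR2HSV)
    m=cv2.inRange(h,(5,80,130),(32,255,255)); 
    cs=cv2.findContours(m,0,2)[0]; c=max(cs,key=cv2.contourArea)
    P=c[:,0,:]; W=np.array([onz(C,((a+.5)/4-.5+x0,(b+.5)/4-.5+y0),.085)[:2] for a,b in P])
    # phase: mean direction of hull edge normals, weighted by length
    hull=cv2.approxPolyDP(cv2.convexHull((W*1e5).astype(np.int32).reshape(-1,1,2)),120,True)[:,0,:]/1e5
    e=np.roll(hull,-1,0)-hull; L=np.linalg.norm(e,axis=1); a=np.arctan2(e[:,1],e[:,0])
    return len(hull),(L*1e3).round(1),(np.degrees(a)%60).round(1),hull.mean(0),np.degrees(np.angle(np.sum(L**2*np.exp(6j*a)))/6+np.pi/2)%60
E
python3 - <<'E'
from nut import *; import pickle
for i,f in(("w0","c0"),("w1","c1"),("w6","c6")):
    C=pickle.load(open(f+".pkl","rb")); C=C[0] if i=="w6" else C
    print(i,auto(cv2.imread(f"pics/{i}.png"),C))
E
```

```text
w0 (7, array([17.4,  4.9, 18.7, 19.9, 20.3, 20.3, 20.9]), array([ 4.5, 32.5,  7.4,  6.4,  6.2,  3.8,  6.3]), array([0.54576429, 0.12001857]), np.float64(35.801629124643696))
w1 (7, array([18.8, 19.7,  2.9, 19.2, 19.7, 21.4, 19.8]), array([22.5, 21.1, 45. , 24.6, 23.8, 23.9, 25.1]), array([0.54579857, 0.11977286]), np.float64(53.54553876625336))
w6 (8, array([19.8, 19.9, 21.3, 17.5,  6.5,  5.8, 13.2, 21.3]), array([43.7, 41.7, 43.4, 33.9,  5.6, 34.5, 59.5, 43. ]), array([0.544975, 0.126815]), np.float64(12.58152798379247))
```

```bash
cat > st.py <<'E'
from h import *; import sys
w=float(sys.argv[1]); d=float(sys.argv[2]); b=float(sys.argv[3]); z=float(sys.argv[4]); n=np.array([.5464,.1224])
u=np.array([np.cos(w),np.sin(w)]);v=np.array([-u[1],u[0]]); p,R=tool()
t=n-(.093+d)*u-b*v; r=n-p[:2]; print("remaining",r@u-.093,"TCP right of nut by",r@v, go(*t,z,np.pi/2+w), bot.observe()["joint_pos"][[0,5]])
E
python3 st.py .750 .056 .0006 .2
```

```text
remaining -0.1166018232258193 TCP right of nut by 0.10810842581599692 (array([0.7026, 0.4097, 0.0043]), np.float64(-0.0093)) [ 0.05398428 -2.23769631]
```

```bash
python3 -m inch '[[0.7026,0.41,0,-0.0093,1],[0.7026,0.41,0,-0.0093,1],[0.7026,0.41,0,-0.0093,1],[0.7026,0.41,0,-0.0093,1],[0.7026,0.41,0,-0.0093,1],[0.7026,0.41,0.2,-0.0093,1],[0.7026,0.41,0.4,-0.0093,1],[0.7026,0.41,0.55,-0.0093,1],[0.7026,0.41,0.55,-0.0093,1]]' >/dev/null; python3 ck.py; python3 st.py .750 .056 .0006 .061
```

```text
yaw 2.321 mz -0.014 f [-0.9 -0.2 -2.6] grip 61 w 20.9 p [0.4374 0.0207 0.0612] t 20.2
remaining 0.05605311391391926 TCP right of nut by 0.0001444900001714572 (array([-0.0002, -0.0018,  0.0008]), np.float64(0.0)) [-0.00968935 -2.33068379]
```

```bash
python3 -m inch '[[-0.06,-0.0025,0,0,1],[-0.11,-0.0025,0,0,1],[-0.11,-0.0025,0,0,1]]' >/dev/null; python3 ck.py .3 && python3 -m inch '[[-0.01,0,0,0,1],[-0.02,0,0,0,1]]' >/dev/null && python3 ck.py .3 && python3 -m inch '[[-0.01,0,0,0,1],[-0.02,0,0,0,1]]' >/dev/null && python3 ck.py .3 && python3 -m inch '[[-0.01,0,0,0,1],[-0.02,0,0,0,1]]' >/dev/null && python3 ck.py .3 && python3 -m inch '[[-0.01,0,0,0,1],[-0.02,0,0,0,1]]' >/dev/null && python3 ck.py .3; python3 st.py .75 0 0 .061
```

```text
yaw 2.322 mz 0.198 f [-1.5  1.5 -2.7] grip 61 w 20.4 p [0.4616 0.0398 0.0652] t 20.6
yaw 2.321 mz 0.331 f [-5.  -1.1 -2.2] grip 61 w 20.9 p [0.4627 0.042  0.0638] t 20.8
remaining 0.02300945818074157 TCP right of nut by 0.001792196217441741 (array([-0.0921,  0.0071,  0.0111]), np.float64(0.0001)) [ 0.03724768 -2.28347559]
```

```bash
python3 -m inch '[[0.004,0.004,0,0,1],[0.004,0.004,0,0,1]]' >/dev/null; python3 ck.py .3;  python3 -m inch '[[-0.012,0,0,0,1],[-0.012,0,0,0,1]]' >/dev/null; python3 ck.py .3; python3 st.py .75 0 0 .061
```

```text
yaw 2.320 mz 0.192 f [-2.2  0.3 -2.8] grip 61 w 20.9 p [0.4621 0.0422 0.0639] t 21.1
yaw 2.321 mz 0.305 f [-4.1 -1.7 -1.7] grip 61 w 20.4 p [0.4637 0.0441 0.0635] t 21.3
remaining 0.02083665133907664 TCP right of nut by 0.0009111060160895759 (array([-0.0834,  0.0036,  0.0101]), np.float64(0.0)) [ 0.04160512 -2.27909382]
```

```bash
python3 -m inch '[[0.004,0.005,0,0,1],[0.004,0.005,0,0,1]]' >/dev/null; python3 ck.py .3;  python3 -m inch '[[-0.012,0,0,0,1],[-0.012,0,0,0,1]]' >/dev/null; python3 ck.py .3;  python3 st.py .75 0 0 .061
```

```text
yaw 2.320 mz 0.045 f [-1.7 -1.3 -2. ] grip 61 w 20.4 p [0.463  0.0445 0.0639] t 21.6
yaw 2.321 mz 0.106 f [-3.2 -1.3 -2.9] grip 61 w 20.7 p [0.4647 0.0466 0.0637] t 21.8
remaining 0.018425046203460055 TCP right of nut by -0.0002360165080501353 (array([-0.0737, -0.001 ,  0.0107]), np.float64(0.0)) [ 0.04662823 -2.27428808]
```

```bash
python3 -m inch '[[-0.01,0.002,0,0,1],[-0.012,0.002,0,0,1]]' >/dev/null; python3 ck.py .25 && python3 -m inch '[[-0.012,0,0,0,1],[-0.012,0,0,0,1]]' >/dev/null && python3 ck.py .25 && python3 -m inch '[[-0.012,0,0,0,1],[-0.012,0,0,0,1]]' >/dev/null && python3 ck.py .25;  python3 st.py .75 0 0 .061
```

```text
yaw 2.321 mz -0.009 f [-6.2 -5.9 -1.6] grip 61 w 20.6 p [0.4653 0.0481 0.0632] t 22.1
remaining 0.016976102741292798 TCP right of nut by -0.0009266188552432414 (array([-0.0679, -0.0037,  0.0087]), np.float64(0.0001)) [ 0.05098457 -2.26880518]
```

Run:
```python
from nut import *
T=cal("top");S=cal("scene")
cv2.imwrite("pics/t7.png",bot.get_image("top"));cv2.imwrite("pics/s7.png",bot.get_image("scene"))
for k,C,fs in(("top",T,("top0","t5","t7")),("scene",S,("scene0","s5","s7"))):
    for f in fs:
        r=auto(cv2.imread(f"pics/{f}.png"),C); print(f,r[1],r[2])
a=[cv2.resize(cv2.imread(f"pics/{f}.png")[y-30:y+30,x-20:x+20],None,fx=10,fy=10,interpolation=cv2.INTER_CUBIC) for f,x,y in(("s7",371,264),("t7",254,201))]
cv2.imwrite("pics/j7.png",np.hstack(a))
```

```text
top0 [16.2  3.1 12.5  6.2 20.  16.  16.6 12.  11.7] [ 5.1 32.6  5.7 25.8  8.2  8.5 59.3 53.1 11.1]
t5 [17.7  3.9 15.  12.  10.4 16.7 19.5  7.8 14.3] [41.9 14.  43.3 34.7 51.9 35.5 40.7 25.6 45.8]
t7 [ 7.1  5.1 30.5  2.9 16.5  7.3 13.9 17.2] [10.7 12.5 33.6 13.9 26.7 11.8 25.5 22.1]
scene0 [ 8.8 21.2  4.8 17.5 18.9 18.8  6.9 14.1 10.2 10.5] [46.  16.9 49.8 10.5  9.2  2.5 53.8  6.2 20.7 55. ]
s5 [ 6.1 19.8 21.  18.7 20.5 19.4 18.8  8.2] [24.2  7.2 46.1 43.3 41.  40.6 19.4 48.5]
s7 [ 8.2 11.4 19.  20.8 19.7 18.5  4.1 22.1  8.2] [29.9  9.4 27.  21.1 23.5 19.9 46.8 16.7 48.5]
```

View pics/j7.png

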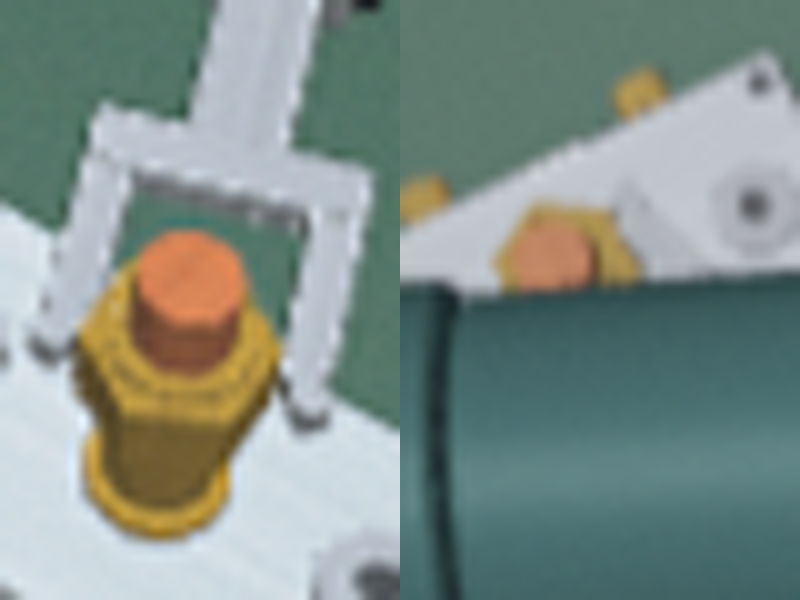

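The scene crop shows the nut turned back to about 22°, its finger-tight angle, with the jaw now corner-on. I'll back off and re-enter at about 23° with a slight right bias, so contact can only push clockwise against the stop.

```bash
python3 -m inch '[[0.06,0,0,0,1],[0.12,0,0,0,1],[0.14,0,0,0,1],[0.14,0,0,0,1]]' >/dev/null; python3 ck.py;  python3 st.py .40 .05 .0006 .061
```

```text
yaw 2.320 mz -0.002 f [ 0.7  1.4 -2.4] grip 61 w 20.8 p [0.4411 0.0248 0.064 ] t 22.6
remaining 0.04202128916411102 TCP right of nut by 0.04890445383882105 (array([-0.036 ,  0.1925,  0.012 ]), np.float64(0.111)) [-4.72923667e-04 -2.32032322e+00]
```

```bash
python3 -m inch '[[0.02,0.06,0,0.037,1],[0,0.128,0,0.074,1],[-0.036,0.1925,0.01,0.111,1],[-0.036,0.1925,0.01,0.111,1],[-0.036,0.1925,0.01,0.111,1]]' >/dev/null; python3 ck.py;  python3 st.py .40 .03 .0006 .061
```

```text
yaw 1.974 mz 0.002 f [ 0.5 -0.3 -2.7] grip 61 w 20.4 p [0.4155 0.0664 0.0616] t 23.3
remaining 0.049413233722979566 TCP right of nut by 0.0006082989765789151 (array([-0.0777, -0.0002,  0.0023]), np.float64(0.001)) [ 0.0993912  -1.87447036]
```

```bash
python3 -m inch '[[-0.04,0,0,0.001,1],[-0.08,0,0,0.001,1],[-0.08,0,0,0.001,1]]' >/dev/null; python3 ck.py .3 && python3 -m inch '[[-0.01,0,0,0,1],[-0.016,0,0,0,1]]' >/dev/null && python3 ck.py .25 && python3 -m inch '[[-0.01,0,0,0,1],[-0.016,0,0,0,1]]' >/dev/null && python3 ck.py .25 && python3 -m inch '[[-0.01,0,0,0,1],[-0.016,0,0,0,1]]' >/dev/null && python3 ck.py .25 && python3 -m inch '[[-0.01,0,0,0,1],[-0.016,0,0,0,1]]' >/dev/null && python3 ck.py .25;  python3 st.py .40 0 .0006 .061
python3 -c "
from nut import *
r=auto(bot.get_image('scene'),cal('scene'));print(r[1],r[2])"
```

```text
yaw 1.969 mz 0.031 f [-0.8  0.2 -2.7] grip 61 w 20.5 p [0.4349 0.0744 0.0617] t 23.6
yaw 1.969 mz 0.026 f [-0.9  0.5 -2.1] grip 61 w 21.0 p [0.4369 0.0758 0.0612] t 23.9
yaw 1.969 mz -0.001 f [ 0.2 -0.3 -3.7] grip 61 w 21.0 p [0.4407 0.0774 0.0613] t 24.1
yaw 1.969 mz 0.026 f [ 0.2 -0.1 -2.6] grip 61 w 20.4 p [0.4445 0.079  0.0613] t 24.4
yaw 1.969 mz -0.012 f [ 0.4 -0.9 -3.1] grip 61 w 20.3 p [0.4482 0.0805 0.0613] t 24.6
remaining 0.01375177760692907 TCP right of nut by 0.0003482373706896677 (array([-0.055 , -0.0009,  0.0011]), np.float64(-0.0006)) [ 0.12302493 -1.84585877]
[14.6 15.6  4.1 20.1 18.2 10.2 12.5 22.3  8.2  6.6] [11.  22.3 48.9 28.5 24.7 15.5 30.5 18.  48.5 24.7]
```

Past the earlier sticking point with no contact. Continuing until home.

```bash
python3 -m inch '[[-0.01,0,0,0,1],[-0.016,0,0,0,1]]' >/dev/null && python3 ck.py .25 && python3 -m inch '[[-0.01,0,0,0,1],[-0.016,0,0,0,1]]' >/dev/null && python3 ck.py .25 && python3 -m inch '[[-0.01,0,0,0,1],[-0.012,0,0,0,1]]' >/dev/null && python3 ck.py .25 && python3 -m inch '[[-0.008,0,0,0,1],[-0.008,0,0,0,1]]' >/dev/null && python3 ck.py .25;  python3 st.py .40 0 .0006 .061
```

```text
yaw 1.969 mz 0.028 f [ 0.  -0.1 -2.6] grip 61 w 20.5 p [0.4519 0.082  0.0613] t 24.9
yaw 1.969 mz -0.003 f [-1.3  0.3 -3.8] grip 61 w 20.6 p [0.4556 0.0836 0.0613] t 25.2
yaw 1.969 mz 0.021 f [ 1.   0.2 -1.9] grip 61 w 20.4 p [0.4583 0.0848 0.0613] t 25.4
yaw 1.969 mz -0.049 f [ 0.1 -0.6 -3.4] grip 61 w 20.6 p [0.4602 0.0855 0.0613] t 25.7
remaining 0.0007757443447121565 TCP right of nut by 0.0003743044627772113 (array([-0.0031, -0.0009,  0.0014]), np.float64(-0.0006)) [ 0.13056321 -1.83834154]
```

```bash
sed -i 's/>8/>12/' ck.py; A='python3 ck.py 1.5'; python3 -m inch '[[-0.0002,0.0118,0,0.01,1],[-0.0002,0.0118,0,0.01,1]]' >/dev/null; $A && python3 -m inch '[[-0.0002,0.0118,0,0.01,1],[-0.0002,0.0118,0,0.01,1]]' >/dev/null; $A && python3 -m inch '[[-0.0002,0.0118,0,0.01,1],[-0.0002,0.0118,0,0.01,1]]' >/dev/null; $A && python3 -m inch '[[-0.0002,0.0118,0,0.01,1],[-0.0002,0.0118,0,0.01,1]]' >/dev/null; $A && python3 -m inch '[[-0.0002,0.0118,0,0.01,1],[-0.0002,0.0118,0,0.01,1]]' >/dev/null; $A && python3 -m inch '[[-0.0002,0.0118,0,0.01,1],[-0.0002,0.0118,0,0.01,1]]' >/dev/null; $A;  python3 st.py .40 0 0 .061
```

```text
yaw 1.938 mz 0.034 f [ 0.1 -0.1 -2.8] grip 61 w 20.7 p [0.4587 0.0883 0.0612] t 25.9
yaw 1.907 mz 0.053 f [-0.9 -0.6 -3.1] grip 61 w 20.6 p [0.4576 0.0909 0.0612] t 26.2
yaw 1.876 mz 0.100 f [-0.4 -0.1 -2.2] grip 61 w 20.6 p [0.4567 0.0937 0.0612] t 26.4
yaw 1.845 mz 0.177 f [-0.5  0.2 -4. ] grip 61 w 20.5 p [0.4561 0.0964 0.0612] t 26.7
yaw 1.814 mz 0.295 f [-0.3 -1.1 -3.2] grip 61 w 20.4 p [0.4554 0.0992 0.0613] t 26.9
yaw 1.782 mz 0.355 f [-0.2 -1.9 -4.1] grip 61 w 20.7 p [0.4549 0.102  0.0613] t 27.2
remaining -0.0007745458092149465 TCP right of nut by -0.0168752240400681 (array([-0.0096, -0.0669,  0.0013]), np.float64(-0.06)) [ 0.16769318 -1.61408521]
```

```bash
python3 -m inch '[[-0.003,0.0471,0,0.04,1],[-0.0118,0.0935,0,0.08,1],[-0.0264,0.1384,0,0.12,1],[-0.0465,0.1811,0,0.16,1],[-0.0718,0.221,0,0.2,1],[-0.0718,0.221,0,0.2,1]]' >/dev/null; python3 ck.py;  python3 st.py -0.416 0 0 .061
```

```text
yaw 1.155 mz 0.060 f [ 0.7 -0.3 -3.1] grip 61 w 20.7 p [0.4609 0.1601 0.0612] t 27.9
remaining 0.00045469393296992955 TCP right of nut by 5.1564794120509405e-05 (array([-0.0018,  0.0002,  0.0007]), np.float64(0.0001)) [ 0.28363571 -0.87109753]
```

```bash
python3 - <<'E'
from nut import *
T=cal("top");S=cal("scene")
cv2.imwrite("pics/t8.png",bot.get_image("top"));cv2.imwrite("pics/s8.png",bot.get_image("scene"))
for f,C in(("t8",T),("s8",S)):
    r=auto(cv2.imread(f"pics/{f}.png"),C); print(f,r[1],r[2])
# wrench handle direction in wrist view
W=cal("wrist"); p,R=tool(); g=cv2.imread("pics/w3.png"); im=bot.get_image("wrist"); cv2.imwrite("pics/w8.png",im)
for k in(g,im):
    k=cv2.cvtColor(k,cv2.COLOR_BGR2GRAY).astype(float)
    for r in (30,70,200,230):
        d=np.diff(cv2.GaussianBlur(k[r-2:r+3],(5,5),0).mean(0)); print(r,270+np.argmax(d[270:318]),335+np.argmin(d[335:375]))
E
python3 -m inch '[[0,0,0,0,1]]' >/dev/null; python3 ck.py
```

```text
t8 [16.9  3.9 15.2 23.1 15.4 20.6 21.2] [40.1 13.9 40.9 42.7 38.7 37.7 42.5]
s8 [ 6.2 16.6  4.8 18.3 17.2 20.7 22.6 14.9 10. ] [30.   7.9 30.4 49.4 43.7 37.8 43.8 24.4 48.7]
30 293 356
70 294 355
200 297 352
230 298 351
30 292 355
70 293 354
200 296 352
230 297 351
yaw 1.153 mz 0.222 f [ 0.4  0.7 -3.7] grip 61 w 21.0 p [0.4609 0.16   0.0614] t 28.2
```

```bash
python3 -m inch '[[-0.0007,0.0236,0,0.02,1],[-0.003,0.0471,0,0.04,1],[-0.0066,0.0705,0,0.06,1],[-0.0118,0.0935,0,0.08,1],[-0.0184,0.1162,0,0.1,1]]' >/dev/null; python3 ck.py; python3 -m inch '[[-0.0007,0.0236,0,0.02,1],[-0.003,0.0471,0,0.04,1],[-0.0066,0.0705,0,0.06,1],[-0.0118,0.0935,0,0.08,1],[-0.0184,0.1162,0,0.1,1]]' >/dev/null; python3 ck.py;python3 st.py -1.0444 0 0 .061; python3 -m inch '[[-0.0002,0.0118,0,0.01,1],[-0.0002,0.0118,0,0.01,1]]' >/dev/null; python3 ck.py;python3 -m inch '[[-0.0002,0.0118,0,0.01,1],[-0.0002,0.0118,0,0.01,1]]' >/dev/null; python3 ck.py
```

```text
yaw 0.837 mz 0.382 f [-0.  -0.7 -2.9] grip 61 w 20.5 p [0.4767 0.1846 0.0613] t 28.9
yaw 0.523 mz 0.388 f [-1.7 -0.4 -2. ] grip 61 w 20.6 p [0.4993 0.2031 0.0611] t 29.5
remaining 0.000455182539023824 TCP right of nut by 0.00017953550817665503 (array([-0.0018,  0.0007,  0.0005]), np.float64(-0.0012)) [ 0.34008349 -0.1827444 ]
yaw 0.493 mz 0.217 f [-1.7  0.2 -2.6] grip 61 w 20.5 p [0.502  0.2046 0.0611] t 29.7
yaw 0.461 mz 0.273 f [-1.4 -0.2 -2.5] grip 61 w 20.3 p [0.5046 0.206  0.0611] t 30.0
```

```bash
python3 -m inch '[[-0.0002,0.0118,0,0.01,1],[-0.0007,0.0236,0,0.02,1],[-0.0017,0.0354,0,0.03,1],[-0.003,0.0471,0,0.04,1],[-0.003,0.0471,0,0.04,1]]' >/dev/null; python3 ck.py;python3 -m inch '[[-0.0002,0.0118,0,0.01,1],[-0.0007,0.0236,0,0.02,1],[-0.0015,0.0342,0,0.029,1],[-0.0015,0.0342,0,0.029,1]]' >/dev/null; python3 ck.py; python3 st.py -1.331 0 0 .061
python3 - <<'E'
from nut import *
T=cal("top");S=cal("scene")
for f,C in(("top",T),("scene",S)):
    im=bot.get_image(f);cv2.imwrite(f"pics/{f}9.png",im); r=auto(im,C); print(f,r[1],r[2])
E
```

```text
yaw 0.334 mz 0.173 f [-3.4  0.2 -2.7] grip 61 w 20.9 p [0.5158 0.2107 0.0612] t 30.6
yaw 0.243 mz 0.038 f [-2.7 -0.3 -3. ] grip 61 w 20.5 p [0.5241 0.2132 0.0612] t 31.1
remaining 0.0005124526865353946 TCP right of nut by 4.3875606831719066e-05 (array([-0.0021,  0.0002,  0.001 ]), np.float64(0.0011)) [0.34222873 0.09893342]
top [19.2 18.7 18.3 17.2  6.3 15.2 20.4] [49.5 55.2 48.5 44.7 18.3 56.7 50.6]
scene [ 8.2 19.9 19.4 19.3 18.6  4.4 20.9 12.5  8.6] [29.9 13.7 51.3 50.1 42.2 34.2 52.5 25.7 50.8]
```

```bash
python3 -m inch '[[-0.0005,-0.0188,0,-0.016,1],[-0.0019,-0.0375,0,-0.032,1],[-0.0019,-0.0375,0,-0.032,1]]' >/dev/null; python3 ck.py; python3 -m inch '[[0.02,0,0,0,1],[0.04,0,0,0,1],[0.06,0,0,0,1]]' >/dev/null; python3 ck.py 0.3 && python3 -m inch '[[0.03,0,0,0,1],[0.06,0,0,0,1],[0.12,0,0,0,1],[0.18,0,0,0,1],[0.18,0,0,0,1]]' >/dev/null; python3 ck.py
python3 - <<'E'
from nut import *
for f in("top","scene"):
    im=bot.get_image(f);cv2.imwrite(f"pics/{f}10.png",im); r=auto(im,cal(f)); print(f,r[1],r[2])
E
```

```text
yaw 0.344 mz -0.151 f [-1.6  1.  -2.8] grip 61 w 20.6 p [0.5154 0.2106 0.0616] t 31.6
yaw 0.344 mz -0.085 f [-1.1 -0.7 -3.5] grip 61 w 20.7 p [0.51   0.2251 0.0614] t 31.9
yaw 0.347 mz -0.015 f [ 0.7 -1.1 -3.8] grip 61 w 20.3 p [0.4942 0.2683 0.0613] t 32.6
top [18.7 19.1 17.  21.4  3.5 16.6 19.7] [57.3 55.6 42.5 53.7 35.7 55.6 53.3]
scene [ 5.7 21.1 10.2  9.8 20.6 18.5 22.6 12.8 10.5] [36.  12.9 47.2 58.7 54.9 49.5 52.7 22.3 55. ]
```

```bash
python3 -m inch '[[0,0,-0.2,0,1],[0,0,-0.4,0,1],[0,0,-0.56,0,1],[0,0,-0.56,0,1]]' >/dev/null; python3 ck.py
python3 - <<'E'
from h import *
y=.347;ty=np.array([np.cos(y),np.sin(y)]);tx=np.array([-ty[1],ty[0]])
for s in(1,-1):
    t=np.array([.5464,.1224])-.03*tx-.11*s*ty; print(t,go(*t,.2,y))
E
```

```text
yaw 0.344 mz 0.008 f [ 0.6  0.7 -3.3] grip 61 w 20.6 p [0.4977 0.2678 0.206 ] t 33.2
[0.45315865 0.05677949] (array([-0.7345, -0.4528,  0.0192]), np.float64(-0.0009))
[0.66004603 0.13159668] (array([-0.732 ,  0.4272,  0.0273]), np.float64(-0.0009))
```

```bash
python3 -m inch '[[-0.73,-0.45,0.01,0,1],[-0.73,-0.45,0.01,0,1],[-0.73,-0.45,0.01,0,1],[-0.73,-0.45,0.01,0,1],[-0.73,-0.45,0.01,0,1],[-0.73,-0.45,0.01,0,1]]' >/dev/null; python3 ck.py
python3 - <<'E'
from nut import *
C=cal("wrist");im=bot.get_image("wrist"); cv2.imwrite("pics/w11.png",im); print(proj(C,(.5464,.1224,.085)),auto(im,C))
E
```

```text
yaw 0.344 mz -0.020 f [-0.9  0.2 -3.8] grip 61 w 20.5 p [0.4499 0.0572 0.1975] t 33.9
[470.48555567 157.7643725 ] (8, array([20.7, 20.2, 13.4,  6.6, 18.8, 16.2, 20.6, 19.4]), array([55.1, 55.8, 10.2, 30.5, 46.4, 13.8, 57.4, 56.4]), array([0.55316375, 0.119585  ]), np.float64(26.794547163873446))
```

```bash
python3 -c "
from h import *
print(go(.5629,-.2777,.2,1.721))"
```

```text
(array([-1.4146, -0.0289, -0.0097]), np.float64(-0.438))
```

```bash
python3 -m inch '[[-0.707,-0.0145,0,-0.219,1],[-0.707,-0.0145,0,-0.219,1],[-0.707,-0.0145,0,-0.219,1],[-0.707,-0.0145,0,-0.219,1],[-0.707,-0.0145,0,-0.219,1]]' >/dev/null; python3 -c "
from h import *
print(go(.5629,-.2777,.2,1.721))"
```

```text
(array([-0.5353, -0.4593, -0.0083]), np.float64(-0.2199))
```

```bash
python3 -m inch '[[-0.535,-0.459,0,-0.22,1],[-0.535,-0.459,0,-0.22,1],[-0.535,-0.459,0,-0.22,1],[-0.535,-0.459,0,-0.22,1],[-0.535,-0.459,0,-0.22,1],[-0.535,-0.459,0,-0.22,1],[-0.535,-0.459,0,-0.22,1]]' >/dev/null; python3 ck.py; python3 -c "
from h import *
print(go(.5629,-.2777,.0265,1.721))"
```

```text
yaw 1.723 mz 0.003 f [ 0.2  0.5 -3.8] grip 61 w 20.5 p [ 0.5629 -0.2763  0.1989] t 35.5
(array([ 6.000e-04, -5.500e-03,  6.894e-01]), np.float64(0.0008))
```

```bash
python3 -m inch '[[0,-0.004,0.2,0,1],[0,-0.004,0.4,0,1],[0,-0.004,0.6,0,1],[0,-0.004,0.66,0,1],[0,-0.004,0.68,0,1],[0,-0.004,0.68,0,1]]' >/dev/null; python3 ck.py; python3 -m inch '[[0,0,0.005,0,1],[0,0,0.01,0,1],[0,0,0.01,0,1]]' >/dev/null; python3 ck.py
```

```text
yaw 1.724 mz -0.004 f [-0.6  0.5 -3. ] grip 61 w 20.6 p [ 0.5646 -0.2793  0.0308] t 36.2
yaw 1.724 mz 0.028 f [-0.7  0.3 -2.3] grip 61 w 20.7 p [ 0.5632 -0.2788  0.0269] t 36.6
```

```bash
python3 -m inch '[[0,0,0.004,0,1],[0,0,0.004,0,1]]' >/dev/null; python3 ck.py; python3 -m inch '[[0,0,0.004,0,1],[0,0,0.004,0,1]]' >/dev/null; python3 ck.py
```

```text
yaw 1.724 mz 0.024 f [-2.3  1.1  3. ] grip 61 w 21.0 p [ 0.5632 -0.2787  0.0261] t 36.9
yaw 1.724 mz -0.025 f [-4.2  2.1  9.7] grip 62 w 20.8 p [ 0.5632 -0.2788  0.0261] t 37.1
```

Resting on the rails. I'll release, retreat and check.

```bash
python3 -m inch '[[0,0,-0.002,0,0.4],[0,0,-0.002,0,0.2],[0,0,-0.002,0,-0.2],[0,0,-0.002,0,-0.2],[0,0,-0.1,0,-0.2],[0,0,-0.3,0,-0.2],[0,0,-0.6,0,-0.2],[0,0,-0.71,0,-0.2],[0,0,-0.71,0,-0.2]]' ; python3 ck.py
python3 - <<'E'
from h import *
C=cal("wrist");im=bot.get_image("wrist");cv2.imwrite("pics/w12.png",im)
for r in (90,100,110,150,165,180,195):
    out=[]
    for f,k in(("before",cv2.imread("pics/w2.png")),("after",im)):
        g=cv2.cvtColor(k,cv2.COLOR_BGR2GRAY).astype(float); d=np.abs(np.diff(g[r-2:r+3].mean(0))); l=290+np.argmax(d[290:322]);h=322+np.argmax(d[322:345]); out+=[l,h]
    a,b=onz(C,(out[2]+.5,r),.045),onz(C,(out[3]+.5,r),.045); print(out,((a+b)/2).round(4),round(np.linalg.norm(a-b)*1e3,1))
g=cv2.imread("pics/top0.png");t=bot.get_image("top");cv2.imwrite("pics/top12.png",t)
d=cv2.absdiff(g,t).max(2)>60
for nm,(x,y) in dict(canister=(316,117),plug=(278,135),small=(357,190),large=(392,185)).items(): print(nm,d[y-40 if nm in("small","large") else y-12:y+40 if nm in("small","large") else y+12,x-14:x+14].sum())
E
```

```text
t: 38.22
tcp_pos: [0.5658, -0.2801, 0.2074]
orientation: [-0.24, 3.124, -0.008]
force: [-1.1, 0.1, 1.1]
gripper_width: 0.0506
grip_force: 0.0
yaw 1.724 mz -0.026 f [-1.1  0.1  1.1] grip 0 w 50.6 p [ 0.5658 -0.2801  0.2074] t 38.2
[np.int64(307), np.int64(332), np.int64(315), np.int64(340)] [ 0.4866 -0.291   0.045 ] 21.9
[np.int64(308), np.int64(332), np.int64(315), np.int64(340)] [ 0.4949 -0.2897  0.045 ] 22.1
[np.int64(308), np.int64(333), np.int64(316), np.int64(339)] [ 0.5034 -0.2884  0.045 ] 20.4
[np.int64(308), np.int64(332), np.int64(316), np.int64(339)] [ 0.5385 -0.2829  0.045 ] 21.1
[np.int64(309), np.int64(332), np.int64(316), np.int64(339)] [ 0.5522 -0.2807  0.045 ] 21.3
[np.int64(309), np.int64(332), np.int64(316), np.int64(339)] [ 0.5662 -0.2785  0.045 ] 21.6
[np.int64(308), np.int64(332), np.int64(316), np.int64(338)] [ 0.5807 -0.2767  0.045 ] 20.9
canister 0
plug 0
small 12
large 737
```

```bash
python3 -c "
from workcell import bot
print(bot.close_job())"
```

```text
the job is handed in; nothing more can be done
None
```

The job is handed in: the nut went finger-tight by hand, then about 1.53–1.58 rad further with the larger wrench (a quarter turn is 1.57), which now lies back across both rails. While fitting it, the wrench pushed the nut about 20° loose and then back to about its finger-tight angle. Pictures show the canister and plug unmoved and almost no change at the small wrench.

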